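# Load the drying cabinet and dog its hatch down

### The arm

A 6-joint arm with a two-finger parallel gripper is mounted at the origin on the work surface. World frame = base frame: x ahead of the robot, y to its left, z up, the work surface at z = 0. Lengths are in m, angles in rad, forces in N, time in s.
With the tool pointing down it reaches from about 0.35 to 0.775 m from the base axis. Payload 5.5 kg.
Tool frame: the origin (TCP) lies between the finger pads; the fingertips stand 17 mm ahead of it and the grasp point (between the pads) lies 2 mm behind it; z points along the fingers, y is the line along which they close (so a half turn about z gives the same grasp; the last joint's range is limited). The gripper opens to 85 mm and grips with 20 to 120 N. Pads are 22 mm wide; open, the fingers measure 114 mm over their backs; the gripper's body (76 mm by 85 mm) begins 54 mm behind the grasp point. The pads swing forward as they close: fully open they stand 13 mm farther back than shut.
Start: joints at [-1.29, 0.313, 0.046, 1.304, 0, 1.431], TCP at [0.235, -0.525, 0.248] pointing down, gripper open.
Joint ranges: [-2.76, 2.76], [-0.86, 1.69], [-1.03, 1.26], [-2.2, 2.34], [-1.47, 1.5], [-3.14, 3.14]. Speed limits (rad/s): [2.57, 2.57, 3.14, 3.14, 3.14, 3.14].

### API

Orientations are given as a 3x3 rotation matrix whose columns are the frame's x, y, z axes.
In Python, from station import r gives the robot as it stands.
- The arm moves only by the tool nudge_tcp, called after "Call:" by a JSON object that holds its "op" and its "data". Schema: {"type":"object","properties":{"motion":{"type":"array","items":{"type":"array","prefixItems":[{"type":"number"},{"type":"array","items":{"type":"number"},"minItems":3,"maxItems":3},{"type":"number"}],"minItems":3,"maxItems":3},"minItems":1,"maxItems":20},"only":{"type":"string"},"quiet":{"type":"boolean"},"lines":{"type":"string"}},"required":["motion"],"additionalProperties":false}. motion is a list of rows, 1 to 20 of them, each written [opening, [dx, dy, dz], turn]: the finger opening in m, then dx, dy, dz in units of 100 mm, then a turn about the tool's z in units of 0.25 rad; each row is the pose to reach, as a shift and turn from the pose commanded when the call began, along the tool's axes at that moment; what a row does not reach only later rows make up. A row lasts 1/10 s, in which the tool goes at most 0.05 m and 0.15 rad, less where a joint would pass 70% of its speed; a pose out of reach is approached as far as the arm can. The fingers move at their own pace and stop on an object; the grip force is fixed at half the most. Time passes only in rows, so rows that do not move let the fingers close. The tool returns the time, the measured TCP pose, the force, the opening and the grip force at its end. only (a regular expression) keeps the lines of the reply that match it, lines (a string "A,B") keeps lines A to B, and quiet returns only ok. Input that does not fit is refused with a message, and nothing moves.
- r.state(): the state, without advancing time (a new reading comes with each control period).
- r.capture(name): name is "scene" or "top" or "wrist"; returns a dict with "image" (480x640x3 uint8, red, green, blue), "camera_matrix" (3x3 intrinsics, pixels), "extrinsics" (4x4, takes a point from world to camera coordinates); the wrist camera has in their place "T_tool_cam" (4x4, takes a point from camera to tool coordinates, whose origin is the TCP and whose axes are the flange's). Camera axes: x right, y up, looking along -z (the intrinsics and any distortion apply to the point x, -y, -z); pixel columns grow to the right and rows downward; lengths in m; the calibration is good to about 2 mm. A picture is of the moment at which its call begins: read the wrist's pose just before it. There is no depth.
- r.hand_in(): hands the job in; it is judged then, once.
The state is a dict: "time": time; "qpos": joint angles; "joint_velocities": joint speeds; "effort": joint torques, N m; "eef_pos": TCP position; "tcp_rot": TCP orientation; "ft_force": force on the tool from outside, world axes, zero at the start; "ft_torque": the same for the moment, N m; "grip_width": finger opening in m; "finger_force": force on a finger pad.
Only numpy, scipy, OpenCV 4.12 (cv2) and the standard library are available. Lean on these libraries where they do the work, as an engineer would, in place of code of your own. Each camera call takes 0.05 s, during which the arm holds its last target. There are 200 camera calls.

### The job

Open the small drying cabinet (release its T-handle, lift the hatch right up), hang every wire dip basket on the bench by its bail on a hook inside, one to a hook and clear of the floor, then shut the hatch and turn the T-handle fully home so that the hatch is drawn tight on its gasket. Leave the other things on the bench where they are.

Things in the scene. Friction and masses are not known exactly. Their poses are not given: they have to be found in the camera images.
- dryer: Green drying cabinet, fixed: open-topped box under a top hatch. Origin: centre of its underside, at bench level; own x from the pull bar towards the hinge, y left, z up. Outside 170 (x) by 320 (y), walls 10 thick, 118 high, black gasket up to 132; inside 150 by 300, floor at z 8. Grey housing (130 by 50, 100 high) on its +y side. Four hooks inside on the hinge-side wall, at y -111, -37, 37, 111.
- hook1 (a point): Resting point on hook 1 (cabinet y = -111 mm): top of the wire, 35 mm out from the inner wall, 70 mm above the bench. Axes are the cabinet's. Hook: 5 mm wire, level from the hinge-side inner wall (cabinet x 75) towards -x to x 27, then rising to an upturned tip (outermost x 14.5, highest z 82).
- hook2 (a point): Resting point on hook 2 (cabinet y = -37 mm): top of the wire, 35 mm out from the inner wall, 70 mm above the bench. Axes are the cabinet's. Hook: 5 mm wire, level from the hinge-side inner wall (cabinet x 75) towards -x to x 27, then rising to an upturned tip (outermost x 14.5, highest z 82).
- hook3 (a point): Resting point on hook 3 (cabinet y = 37 mm): top of the wire, 35 mm out from the inner wall, 70 mm above the bench. Axes are the cabinet's. Hook: 5 mm wire, level from the hinge-side inner wall (cabinet x 75) towards -x to x 27, then rising to an upturned tip (outermost x 14.5, highest z 82).
- hook4 (a point): Resting point on hook 4 (cabinet y = 111 mm): top of the wire, 35 mm out from the inner wall, 70 mm above the bench. Axes are the cabinet's. Hook: 5 mm wire, level from the hinge-side inner wall (cabinet x 75) towards -x to x 27, then rising to an upturned tip (outermost x 14.5, highest z 82).
- hatch (a joint): Hatch door, 178 by 326 mm, 10 thick; rad. 0: drawn fully tight on the gasket (level, top face at z 135). About 0.04: shut, only resting on the uncompressed gasket. Grows as the front edge rises; upright at 1.57, stop at 1.85. A friction hinge (0.55 N m) holds it wherever it is left; about 5 N at the bar moves it.
- hatch_bar (a point): Middle of the hatch's steel pull bar: round, 12 mm thick, 100 long, parallel to the hinge, 214 from the hinge axis, its centre line 38 off the hatch's front edge; 130 above the bench when shut, 344 when upright. Can be pinched from above at any hatch angle and turns between the fingers. Axes turn with the hatch.
- hatch_hinge (a point): Middle of the hatch's hinge axis (along the cabinet's y), 130 mm above the bench, at cabinet x = 85.
- latch (a joint): T-handle latch, rad. 0: home, T-bar square to the hinge. Grows anticlockwise from above to a stop at 1.52 (T-bar parallel to the hinge). Above 1.05 its pawl is clear: only so can the hatch be lifted or brought down. Turned back clockwise the pawl runs down a ramp (0.9 to 0.25, 0.3 N m), drawing the hatch down 6 mm, then a flat (0.25 to 0) where it stays; on the ramp it may spring back.
- latch_grip (a point): Centre of the T-handle's black bar: 84 mm long, 14 wide, 20 high, on the latch's axis, 42 above the hatch's mid-plane (172 above the bench when shut; bar's underside 27 above the hatch's top). The latch axis lies 119 from the hinge towards the pull bar. The point's x runs along the T-bar.
- basket1: Wire dip basket with brass rings fixed in it, 90 g; may be absent. Origin: centre of underside. Round, 50 mm across, 22 high. A 5 mm wire bail in the own y-z plane rises at y +-25 to z 40, then slopes to a peak at y 0 (underside z 50, top 55.5); it opens along own x. On the peak a pale wooden grip, 20 (x) by 14 (y), z 54 to 86.
- basket1_eye (a point): Underside of the bail's peak of basket1, 50 mm above its origin, where the hook bears. When hung it is about 70 mm above the bench and the basket hangs 12 mm clear of the cabinet's floor; if knocked it swings there for a second or two.
- basket2: Wire dip basket with brass rings fixed in it, 90 g; may be absent. Origin: centre of underside. Round, 50 mm across, 22 high. A 5 mm wire bail in the own y-z plane rises at y +-25 to z 40, then slopes to a peak at y 0 (underside z 50, top 55.5); it opens along own x. On the peak a pale wooden grip, 20 (x) by 14 (y), z 54 to 86.
- basket2_eye (a point): Underside of the bail's peak of basket2, 50 mm above its origin, where the hook bears. When hung it is about 70 mm above the bench and the basket hangs 12 mm clear of the cabinet's floor; if knocked it swings there for a second or two.
- basket3: Wire dip basket with brass rings fixed in it, 90 g; may be absent. Origin: centre of underside. Round, 50 mm across, 22 high. A 5 mm wire bail in the own y-z plane rises at y +-25 to z 40, then slopes to a peak at y 0 (underside z 50, top 55.5); it opens along own x. On the peak a pale wooden grip, 20 (x) by 14 (y), z 54 to 86.
- basket3_eye (a point): Underside of the bail's peak of basket3, 50 mm above its origin, where the hook bears. When hung it is about 70 mm above the bench and the basket hangs 12 mm clear of the cabinet's floor; if knocked it swings there for a second or two.
- basket4: Wire dip basket with brass rings fixed in it, 90 g; may be absent. Origin: centre of underside. Round, 50 mm across, 22 high. A 5 mm wire bail in the own y-z plane rises at y +-25 to z 40, then slopes to a peak at y 0 (underside z 50, top 55.5); it opens along own x. On the peak a pale wooden grip, 20 (x) by 14 (y), z 54 to 86.
- basket4_eye (a point): Underside of the bail's peak of basket4, 50 mm above its origin, where the hook bears. When hung it is about 70 mm above the bench and the basket hangs 12 mm clear of the cabinet's floor; if knocked it swings there for a second or two.
- ring_clamp: Wooden ring clamp, 120 mm long, lying on the bench; a bystander, origin at its underside.
- spirit_jar: Glass jar with steel cap, 48 across, 62 high; a bystander, origin at its underside.
- polish_bar: Red polishing compound block, 36 across, 28 high, standing among the baskets; a bystander, origin at its underside.

How it is judged:
By the outcome, as a careful person would: the job done as asked, in the order asked, and still so for the second after the job is handed in, with the robot touching nothing.
Of basket1, basket2, basket3, basket4 only 2 to 4 are there at a start; the rules pass over those that are not, and their reading is None.
At some moment in a run one of basket1, basket2, basket3, basket4 may be knocked a few centimetres aside while the robot is not near it.
It also fails if it takes over 210 s, if anything falls off the work surface, if the arm or the gripper's body presses on something with over 40 N, if the wrist force passes 120 N, or if a joint passes its speed limit or range.

## Working session

There is one attempt and no reset: what is moved stays moved. The work goes in short steps, Python scripts to look and compute and a tool call to move; the robot and the scene stay as the last step left them, time stands still between calls to the robot, and variables do not carry over. Pictures are saved under pics/ and viewed, at most 14 in all, crops included, and the job is handed in when it is done.

```bash
ls; mkdir -p pics; python3 - <<'E'
from station import r
import cv2,numpy as np
s=r.state();print({k:np.round(v,3).tolist() for k,v in s.items()})
for n in ["top","scene"]:
    c=r.capture(n);cv2.imwrite(f"pics/{n}0.png",c["image"][:,:,::-1]);np.savez(f"pics/{n}0.npz",**c)
    print(n,c["camera_matrix"].round(1).tolist(),c["extrinsics"].round(3).tolist(),[k for k in c])
E
```

```text
pics
station.py
{'time': 0.0, 'qpos': [-1.29, 0.314, 0.045, 1.304, 0.0, 1.431], 'joint_velocities': [-0.001, -0.001, -0.002, 0.001, -0.003, -0.001], 'effort': [-0.0, -48.063, 29.853, 0.019, -0.0, -0.0], 'eef_pos': [0.235, -0.524, 0.247], 'tcp_rot': [[0.913, 0.408, -0.0], [0.408, -0.913, 0.002], [0.0, -0.002, -1.0]], 'ft_force': [-0.14, 0.623, -0.328], 'ft_torque': [0.076, -0.039, -0.035], 'finger_force': 0.0, 'grip_width': 0.085}
top [[516.8, 0.0, 316.3], [0.0, 516.8, 246.0], [0.0, 0.0, 1.0]] [[0.031, -0.999, 0.01, -0.032], [0.996, 0.031, 0.078, -0.566], [-0.078, 0.007, 0.997, -1.349], [0.0, 0.0, 0.0, 1.0]] ['image', 'camera_matrix', 'extrinsics']
scene [[437.9, 0.0, 323.6], [0.0, 437.9, 240.5], [0.0, 0.0, 1.0]] [[0.718, 0.696, -0.013, -0.369], [-0.528, 0.555, 0.643, 0.216], [0.454, -0.454, 0.766, -1.208], [0.0, 0.0, 0.0, 1.0]] ['image', 'camera_matrix', 'extrinsics']
```

View pics/top0.png

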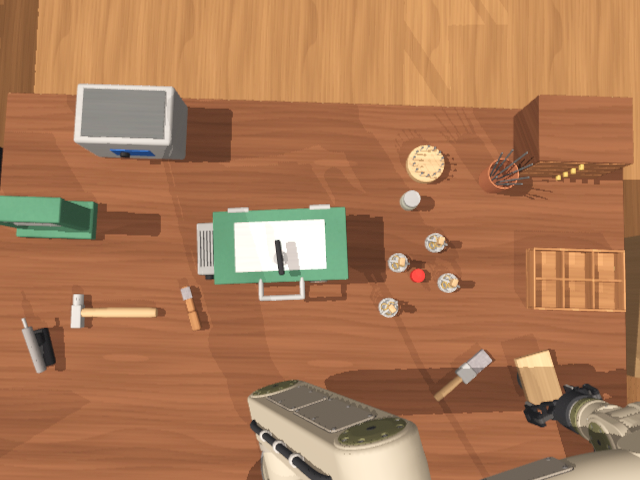

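View pics/scene0.png

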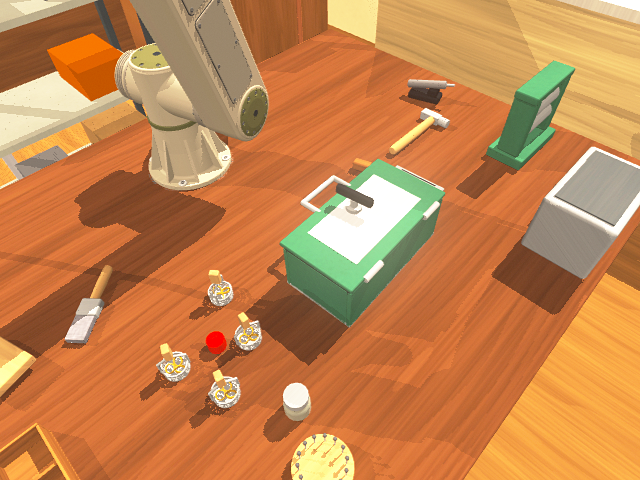

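The top view shows four baskets around (399,262), (436,243), (449,283) and (389,308). The red block is at (418,276), the jar at (411,201), and the cabinet's latch bar runs from (277,241) to (282,274). I'll enlarge these.

```bash
cat > h.py <<'E'
import numpy as np,cv2
from station import r
def ray(c,u,v,z):
    "world point at height z seen at pixel u,v by a fixed camera"
    E=c["extrinsics"];K=c["camera_matrix"];R,t=E[:3,:3],E[:3,3]
    d=np.linalg.inv(K)@[u,v,1];d=R.T@(d*[1,-1,-1]);o=-R.T@t
    return o+d*(z-o[2])/d[2]
def proj(c,p):
    E=c["extrinsics"];q=(E[:3,:3]@np.asarray(p)+E[:3,3])*[1,-1,-1];q=c["camera_matrix"]@q
    return q[:2]/q[2]
def crop(img,u0,v0,w,h,k,name):
    im=cv2.resize(img[v0:v0+h,u0:u0+w,::-1],None,fx=k,fy=k,interpolation=cv2.INTER_CUBIC)
    for i in range(0,w,10): cv2.putText(im,str(u0+i),(i*k,8),0,.3,(255,255,255),1);cv2.line(im,(i*k,10),(i*k,16),(255,255,255),1)
    for i in range(0,h,10): cv2.putText(im,str(v0+i),(0,i*k+3),0,.3,(255,255,255),1);cv2.line(im,(20,i*k),(26,i*k),(255,255,255),1)
    cv2.imwrite(name,im)
E
python3 - <<'E'
from h import *
t=np.load("pics/top0.npz");s=np.load("pics/scene0.npz")
crop(t["image"],375,225,90,100,6,"pics/c1.png")
crop(t["image"],190,200,165,105,4,"pics/c2.png")
crop(s["image"],150,255,125,165,4,"pics/c3.png") if 0 else crop(s["image"],150,260,125,150,4,"pics/c3.png")
E
```

```text
(no output)
```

View pics/c1.png

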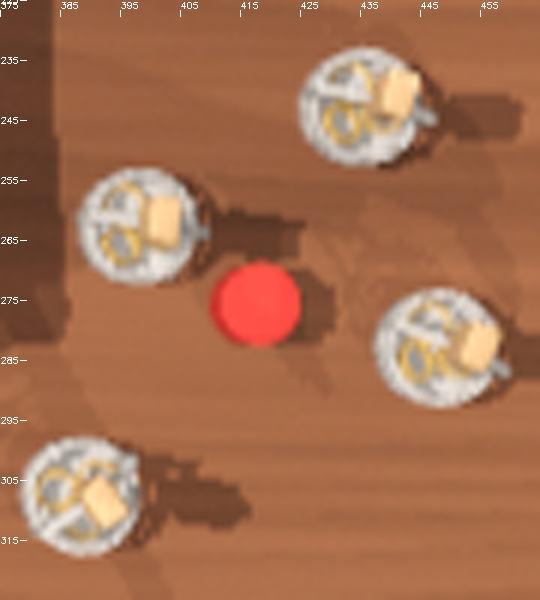

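View pics/c2.png

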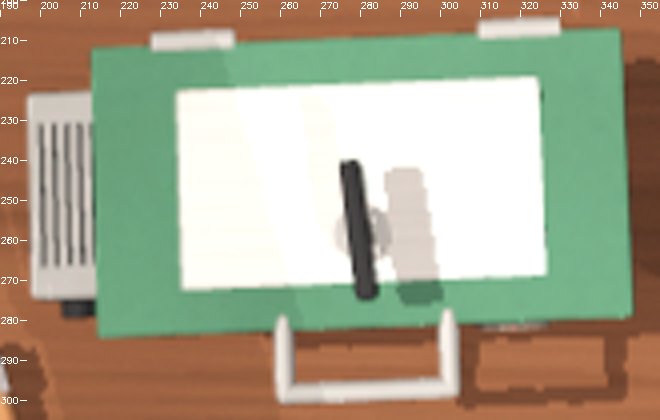

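View pics/c3.png

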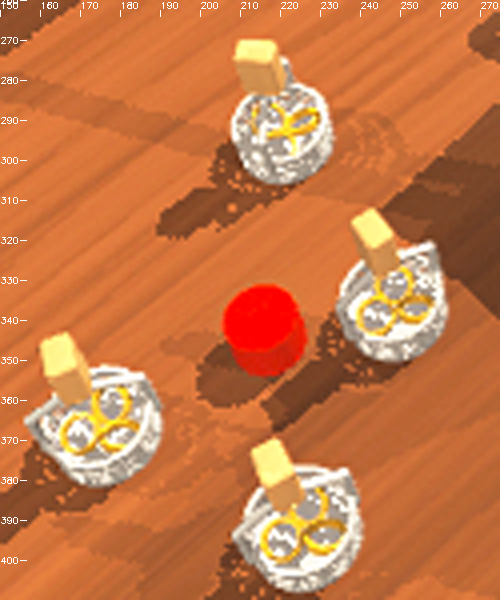

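Top crop: the hatch corners are at (212.8,212), (345,207.2), (348,279.2) and (214.8,284.2). The grips are at (441,240), (402,262), (454,282.5) and (392,309). Next I fit the cabinet pose from these.

```bash
cat >> h.py <<'E'
def load(n):
    d=np.load(n);return {k:d[k] for k in d}
E
python3 - <<'E'
from h import *
t=load("pics/top0.npz");s=load("pics/scene0.npz")
px=np.array([(212.75,212),(345,207.2),(348,279.2),(214.8,284.2)])
W=np.array([ray(t,*p,.135)[:2] for p in px])
L=np.array([(87,163),(87,-163),(-91,-163),(-91,163)])/1000
a,b=W-W.mean(0),L-L.mean(0)
th=np.arctan2((b[:,0]*a[:,1]-b[:,1]*a[:,0]).sum(),(a*b).sum())
R=np.array([[np.cos(th),-np.sin(th)],[np.sin(th),np.cos(th)]])
o=W.mean(0)-R@L.mean(0);print("cab",o,th,"res",(W-(L@R.T+o)).round(4).tolist())
np.savez("cab.npz",o=o,th=th)
e=[ray(t,*p,.182)[:2] for p in [(190+350/4,200+163/4),(190+368/4,200+297/4)]]
print("bar",e,np.subtract(*e),np.linalg.norm(np.subtract(*e)),"expected latch",R@[-.034,0]+o)
d=np.subtract(*e);print("latch ang",np.arctan2(d[1],d[0])-th)
hb=[ray(t,190+x/4,200+y/4,.13)[:2] for x,y in[(285,393),(450,384)]];print("bar mid",np.mean(hb,0),"exp",R@[-.129,0]+o)
for n,g,c in [("A",(398,88),(360,107)),("B",(163,221),(138,226)),("C",(476,345),(437,347)),("D",(104,502),(81,496))]:
    print(n,"grip",ray(t,375+g[0]/6,225+g[1]/6,.078)[:2].round(4),"rim",ray(t,375+c[0]/6,225+c[1]/6,.015)[:2].round(4))
for n,p in [("A",[(240,530),(350,475)]),("B",[(432,245),(345,285)]),("C",[(30,415),(145,380)])]:
    q=[ray(s,150+x/4,260+y/4,.04)[:2] for x,y in p];print(n,np.round(q,3).tolist(),np.linalg.norm(np.subtract(*q)))
E
```

```bash
cat >> h.py <<'E'
C=np.load("cab.npz") if __import__("os").path.exists("cab.npz") else None
def cab(x,y):
    "cabinet mm -> world xy"
    c,s=np.cos(C["th"]),np.sin(C["th"]);return C["o"]+np.array([c*x-s*y,s*x+c*y])/1000
def to(p,psi=None):
    "tool-axis shift and turn from the present pose to TCP p, heading psi of tool x"
    s=r.state();R=s["tcp_rot"];d=R.T@(np.asarray(p)-s["eef_pos"])
    w=np.arctan2(R[1,0],R[0,0]);t=0 if psi is None else -((psi-w+np.pi)%(2*np.pi)-np.pi)
    print("shift",d.round(4),"turn",round(t,3),"n",int(np.ceil(max(np.linalg.norm(d)/.05,abs(t)/.15))),"psi",round(w,3),"t",s["time"],"z",s["eef_pos"].round(4),"q6",s["qpos"][5].round(2),"F",s["ft_force"].round(1))
E
python3 - <<'E'
from h import *
print(r.capture("wrist")["T_tool_cam"].round(3).tolist())
to([.5245,.0718,.225],.21)
E
```

```text
[[-0.001, 0.965, 0.261, 0.066], [1.0, 0.001, 0.0, 0.0], [-0.0, 0.261, -0.965, -0.126], [0.0, 0.0, 0.0, 1.0]]
shift [ 0.508  -0.4259  0.0233] turn 0.211 n 14 psi 0.421 t 0.15 z [ 0.2348 -0.5245  0.2476] q6 1.43 F [-0.4 -0.  -0.4]
```

Careful with the scale: shifts go in units of 100 mm and turns go in units of 0.25 rad. That gives: 0.508 m is 5.08, -0.426 m is -4.26, 0.21 rad is 0.84.

Call:
{"op": "nudge_tcp", "data": {"motion": [[0.04,[5.08,-4.26,0],0.84],[0.04,[5.08,-4.26,0],0.84],[0.04,[5.08,-4.26,0],0.84],[0.04,[5.08,-4.26,0],0.84],[0.04,[5.08,-4.26,0],0.84],[0.04,[5.08,-4.26,0],0.84],[0.04,[5.08,-4.26,0],0.84],[0.04,[5.08,-4.26,0],0.84],[0.04,[5.08,-4.26,0],0.84],[0.04,[5.08,-4.26,0],0.84],[0.04,[5.08,-4.26,0],0.84],[0.04,[5.08,-4.26,0],0.84],[0.04,[5.08,-4.26,0],0.84],[0.04,[5.08,-4.26,0],0.84],[0.04,[5.08,-4.26,0.2],0.84],[0.04,[5.08,-4.26,0.2],0.84]]}}

```text
time: 1.75
eef_pos: [0.523, 0.0718, 0.2258]
tcp_rot: [[0.978, 0.21, -0.005], [0.21, -0.978, -0.0], [-0.005, -0.001, -1.0]]
ft_force: [-1.8, 0.1, -0.1]
grip_width: 0.0398
finger_force: 0.0
```

```bash
python3 - <<'E'
from h import *
to([.5245,.0718,.172],.21)
E
```

```text
shift [0.0017 0.0004 0.0538] turn 0.002 n 2 psi 0.212 t 1.75 z [0.523  0.0718 0.2258] q6 2.91 F [-1.8  0.1 -0.1]
```

Scaled: 0.054 m is 0.54, 0.03 m is 0.3.

Call:
{"op": "nudge_tcp", "data": {"motion": [[0.04,[0.02,0,0.3],0],[0.04,[0.02,0,0.54],0],[0.04,[0.02,0,0.54],0],[0,[0.02,0,0.54],0],[0,[0.02,0,0.54],0],[0,[0.02,0,0.54],0],[0,[0.02,0,0.54],0]]}}

```text
time: 2.45
eef_pos: [0.5263, 0.0734, 0.1759]
tcp_rot: [[0.978, 0.21, 0.001], [0.21, -0.978, 0.004], [0.001, -0.003, -1.0]]
ft_force: [-1.7, 5.7, -0.2]
grip_width: 0.0131
finger_force: 58.4
```

Call:
{"op": "nudge_tcp", "data": {"motion": [[0,[0,0,0],-0.6],[0,[0,0,0],-1.2],[0,[0,0,0],-1.8],[0,[0,0,0],-2.4],[0,[0,0,0],-3],[0,[0,0,0],-3.6],[0,[0,0,0],-4.2],[0,[0,0,0],-4.8],[0,[0,0,0],-5.2],[0,[0,0,0],-5.4],[0,[0,0,0],-5.4]]}}

```text
time: 3.55
eef_pos: [0.5276, 0.0724, 0.1763]
tcp_rot: [[0.01, 1.0, 0.003], [1.0, -0.01, 0.002], [0.002, 0.003, -1.0]]
ft_force: [1.0, 4.9, 3.2]
grip_width: 0.0129
finger_force: 58.8
```

```bash
python3 - <<'E'
from h import *
to([.5245,.0718,.172]);print(r.state()["ft_torque"])
E
```

```text
shift [-0.0007 -0.0031  0.0043] turn 0 n 1 psi 1.561 t 3.55 z [0.5276 0.0724 0.1763] q6 1.57 F [1.  4.9 3.2]
[ 0.95178318  0.19024602 -0.0147234 ]
```

Scaled: -0.06 m is -0.6, -0.05 m is -0.5.

Call:
{"op": "nudge_tcp", "data": {"motion": [[0.035,[0,0,0],0],[0.035,[0,0,0],0],[0.035,[0,0,-0.5],0],[0.035,[0,0,-0.6],0]]}}

```text
time: 3.95
eef_pos: [0.528, 0.0715, 0.2384]
tcp_rot: [[0.011, 1.0, 0.005], [1.0, -0.011, -0.001], [-0.001, 0.005, -1.0]]
ft_force: [0.5, 0.6, 0.1]
grip_width: 0.0349
finger_force: 0.0
```

```bash
python3 - <<'E'
from h import *
to([*cab(-128,0),.2],1.64);to([*cab(-128,0),.137],1.64)
E
```

```text
shift [-0.0068 -0.0975  0.0379] turn -0.08 n 3 psi 1.56 t 3.95 z [0.528  0.0715 0.2384] q6 1.57 F [0.5 0.6 0.1]
shift [-0.0068 -0.0978  0.1009] turn -0.08 n 3 psi 1.56 t 3.95 z [0.528  0.0715 0.2384] q6 1.57 F [0.5 0.6 0.1]
```

Scaled: 0.1 m is 1, -0.098 m is -0.98, -0.08 rad is -0.32.

Call:
{"op": "nudge_tcp", "data": {"motion": [[0.03,[-0.07,-0.5,0],-0.32],[0.03,[-0.07,-0.98,0],-0.32],[0.03,[-0.07,-0.98,0],-0.32],[0.03,[-0.07,-0.98,0.4],-0.32],[0.03,[-0.07,-0.98,0.8],-0.32],[0.03,[-0.07,-0.98,1],-0.32],[0.03,[-0.07,-0.98,1],-0.32],[0,[-0.07,-0.98,1],-0.32],[0,[-0.07,-0.98,1],-0.32],[0,[-0.07,-0.98,1],-0.32],[0,[-0.07,-0.98,1],-0.32]]}}

```text
time: 5.05
eef_pos: [0.4329, 0.066, 0.1371]
tcp_rot: [[-0.07, 0.998, 0.009], [0.998, 0.07, 0.0], [-0.0, 0.009, -1.0]]
ft_force: [5.9, 1.2, -2.1]
grip_width: 0.0099
finger_force: 58.4
```

```bash
python3 - <<'E'
from h import *
s0=r.state()
to([*cab(-128,0),.137],1.64)
R=s0["tcp_rot"]; 
p0=None
for a in [.04,.25,.5,.75,1,1.25,1.5,1.65,1.8]:
    p=np.array([*cab(85-214*np.cos(a),0),.13+.214*np.sin(a)])
    if p0 is None: p0=p
    print(a,(R.T@(p-p0)).round(3))
E
```

```text
shift [-0.0001 -0.0022  0.0001] turn 0.001 n 1 psi 1.641 t 5.05 z [0.4329 0.066  0.1371] q6 1.47 F [ 5.9  1.2 -2.1]
0.04 [0. 0. 0.]
0.25 [-0.     0.007 -0.044]
0.5 [-0.     0.027 -0.094]
0.75 [-0.     0.058 -0.137]
1 [-0.     0.1   -0.171]
1.25 [-0.     0.148 -0.193]
1.5 [-0.     0.2   -0.203]
1.65 [-0.     0.233 -0.203]
1.8 [-0.     0.264 -0.198]
```

Scaled: 0.04 m is 0.4, 0.262 m is 2.62.

Call:
{"op": "nudge_tcp", "data": {"motion": [[0,[0,0.04,-0.25],0],[0,[0,0.08,-0.45],0],[0,[0,0.16,-0.7],0],[0,[0,0.27,-0.94],0],[0,[0,0.4,-1.16],0],[0,[0,0.58,-1.37],0],[0,[0,0.78,-1.55],0],[0,[0,1,-1.71],0],[0,[0,1.23,-1.83],0],[0,[0,1.48,-1.93],0],[0,[0,1.74,-1.99],0],[0,[0,2,-2.03],0],[0,[0,2.17,-2.04],0],[0,[0,2.33,-2.03],0],[0,[0,2.5,-2.01],0],[0,[0,2.62,-1.99],0],[0,[0,2.62,-1.99],0]]}}

```text
time: 6.75
eef_pos: [0.6929, 0.0842, 0.338]
tcp_rot: [[-0.07, 0.998, 0.011], [0.998, 0.07, 0.0], [-0.001, 0.011, -1.0]]
ft_force: [4.6, -0.7, 7.5]
grip_width: 0.0098
finger_force: 66.2
```

```bash
python3 - <<'E'
from h import *
to([*cab(85-214*np.cos(1.8),0),.13+.214*np.sin(1.8)-.002])
E
```

```text
shift [-0.0004 -0.0013  0.0016] turn 0 n 1 psi 1.64 t 6.75 z [0.6929 0.0842 0.338 ] q6 1.51 F [ 4.6 -0.7  7.5]
```

Call:
{"op": "nudge_tcp", "data": {"motion": [[0.04,[0,0,0],0],[0.04,[0,0,0],0],[0.04,[0,0,-0.4],0],[0.04,[0,0,-0.55],0]]}}

```text
time: 7.15
eef_pos: [0.6882, 0.0841, 0.3899]
tcp_rot: [[-0.07, 0.998, -0.002], [0.998, 0.07, -0.0], [-0.0, -0.002, -1.0]]
ft_force: [0.3, 0.3, 0.8]
grip_width: 0.04
finger_force: 0.0
```

```bash
python3 - <<'E'
from h import *
to([.45,-.28,.3],2.94)
E
```

```text
shift [-0.3466 -0.2629  0.0904] turn -1.299 n 9 psi 1.641 t 7.15 z [0.6882 0.0841 0.3899] q6 1.51 F [0.3 0.3 0.8]
```

Scaled: -0.347 m is -3.47, -0.263 m is -2.63, -1.3 rad is -5.2.

Call:
{"op": "nudge_tcp", "data": {"motion": [[0.04,[0,-0.5,0],0],[0.04,[-0.5,-1,0],-0.6],[0.04,[-3.47,-2.63,0.3],-5.2],[0.04,[-3.47,-2.63,0.9],-5.2],[0.04,[-3.47,-2.63,0.9],-5.2],[0.04,[-3.47,-2.63,0.9],-5.2],[0.04,[-3.47,-2.63,0.9],-5.2],[0.04,[-3.47,-2.63,0.9],-5.2],[0.04,[-3.47,-2.63,0.9],-5.2],[0.04,[-3.47,-2.63,0.9],-5.2],[0.04,[-3.47,-2.63,0.9],-5.2],[0.04,[-3.47,-2.63,0.9],-5.2]]}}

```text
time: 8.35
eef_pos: [0.4504, -0.2814, 0.2981]
tcp_rot: [[-0.979, 0.203, -0.001], [0.203, 0.979, 0.001], [0.001, 0.0, -1.0]]
ft_force: [0.0, -0.0, 0.3]
grip_width: 0.0401
finger_force: 0.0
```

```bash
cat >> h.py <<'E'
def wcam():
    "wrist picture with extrinsics like the fixed cameras"
    s=r.state();c=r.capture("wrist");T=np.eye(4);T[:3,:3]=s["tcp_rot"];T[:3,3]=s["eef_pos"]
    c["extrinsics"]=np.linalg.inv(T@c["T_tool_cam"]);return c
def snap(n,k=None):
    c=wcam() if n=="wrist" else r.capture(n);k=k or n
    cv2.imwrite(f"pics/{k}.png",c["image"][:,:,::-1]);np.savez(f"pics/{k}.npz",**c);return c
E
python3 - <<'E'
from h import *
print(r.state()["eef_pos"],r.state()["qpos"]);snap("wrist","w1");snap("top","t1")
E
```

```text
[ 0.45038087 -0.281425    0.29809899] [-7.09667003e-01  2.18955980e-01  4.15934895e-02  1.39458764e+00
 -8.24678566e-05 -5.05447065e-01]
```

View pics/w1.png

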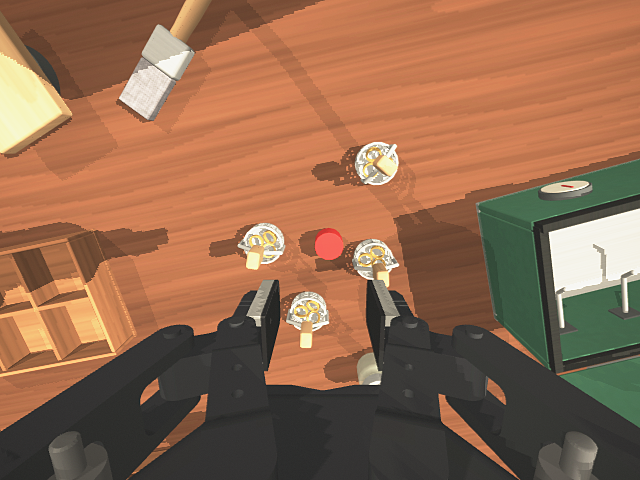

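The wrist view shows the baskets at (376,163), (374,262), (262,246) and (307,315). I'll enlarge it to read the bail ends.

```bash
python3 - <<'E'
from h import *
w=load("pics/w1.npz");im=w["image"]
t=[cv2.resize(im[v-30:v+30,u-35:u+35,::-1],None,fx=5,fy=5,interpolation=cv2.INTER_CUBIC) for u,v in [(376,163),(374,255),(262,246),(307,315)]]
cv2.imwrite("pics/c4.png",np.vstack([np.hstack(t[:2]),np.hstack(t[2:])]))
E
```

```text
(no output)
```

View pics/c4.png

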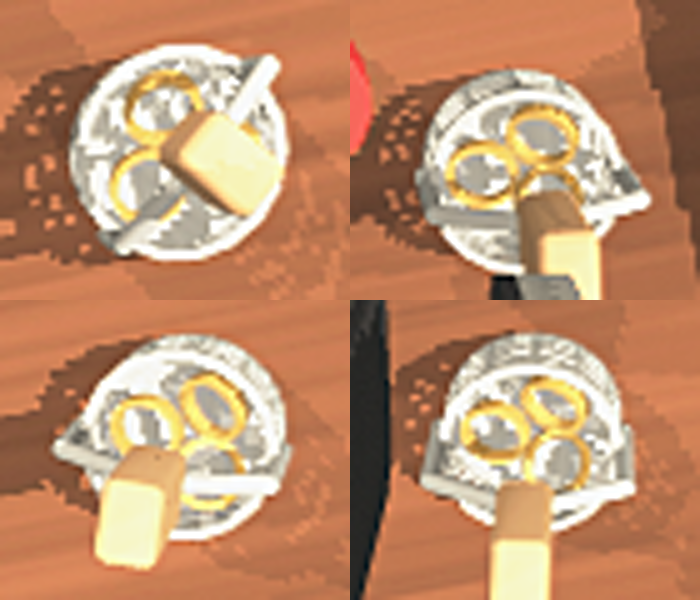

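```bash
python3 - <<'E'
from h import *
w=load("pics/w1.npz")
for n,u,v,p in [("D",376,163,[(273,62),(112,245)]),("B",374,255,[(292,200),(82,212)]),("C",262,246,[(60,147),(283,180)]),("A",307,315,[(82,183),(278,190)])]:
    q=[ray(w,u-35+x/5,v-30+y/5,.041)[:2] for x,y in p];d=q[0]-q[1];a=np.arctan2(d[1],d[0])
    print(n,np.mean(q,0).round(4),"len",np.linalg.norm(d).round(4),"yaw mod pi",((a-np.pi/2+np.pi/2)%np.pi-np.pi/2).round(3))
E
```

```text
D [ 0.4121 -0.2085] len 0.053 yaw mod pi 0.657
B [ 0.5318 -0.2315] len 0.0513 yaw mod pi -0.144
C [ 0.4816 -0.3635] len 0.054 yaw mod pi -0.359
A [ 0.589  -0.3296] len 0.0502 yaw mod pi -0.244
```

```bash
python3 - <<'E'
from h import *
to([.411,-.2095,.12],.657+np.pi);to([.411,-.2095,.074],.657+np.pi)
E
```

```text
shift [0.054  0.061  0.1788] turn -0.859 n 6 psi 2.939 t 8.45 z [ 0.4516 -0.2801  0.2988] q6 -0.5 F [ 0.1  0.8 -0.6]
shift [0.0541 0.061  0.2248] turn -0.859 n 6 psi 2.939 t 8.45 z [ 0.4516 -0.2801  0.2988] q6 -0.5 F [ 0.1  0.8 -0.6]
```

Call:
{"op": "nudge_tcp", "data": {"motion": [[0.045,[0.54,0.61,0.5],-3.44],[0.045,[0.54,0.61,1],-3.44],[0.045,[0.54,0.61,1.3],-3.44],[0.045,[0.54,0.61,1.5],-3.44],[0.045,[0.54,0.61,1.7],-3.44],[0.045,[0.54,0.61,1.7],-3.44],[0.045,[0.54,0.61,2],-3.44],[0.045,[0.54,0.61,2.25],-3.44],[0.045,[0.54,0.61,2.25],-3.44],[0,[0.54,0.61,2.25],-3.44],[0,[0.54,0.61,2.25],-3.44],[0,[0.54,0.61,2.25],-3.44],[0,[0.54,0.61,2.25],-3.44]]}}

```text
time: 9.75
eef_pos: [0.412, -0.2103, 0.0747]
tcp_rot: [[-0.79, -0.613, 0.002], [-0.613, 0.79, -0.001], [-0.001, -0.003, -1.0]]
ft_force: [-0.9, 0.6, 6.3]
grip_width: 0.0127
finger_force: 63.9
```

Call:
{"op": "nudge_tcp", "data": {"motion": [[0,[0,0,-0.5],0],[0,[0,0,-1],0],[0,[0,0,-1.5],0],[0,[0,0,-1.7],0]]}}

```text
time: 10.15
eef_pos: [0.4125, -0.211, 0.2487]
tcp_rot: [[-0.791, -0.612, 0.006], [-0.612, 0.791, -0.005], [-0.002, -0.008, -1.0]]
ft_force: [0.5, 0.2, -1.1]
grip_width: 0.0128
finger_force: 63.0
```

```bash
python3 - <<'E'
from h import *
to([*cab(-24,-111),.245],np.pi+.069)
E
```

```text
shift [-0.2085  0.0575  0.0037] turn 0.59 n 5 psi -2.483 t 10.15 z [ 0.4125 -0.211   0.2487] q6 -1.31 F [ 0.5  0.2 -1.1]
```

Call:
{"op": "nudge_tcp", "data": {"motion": [[0,[-2.09,0.58,0],2.36],[0,[-2.09,0.58,0],2.36],[0,[-2.09,0.58,0],2.36],[0,[-2.09,0.58,0],2.36],[0,[-2.09,0.58,0],2.36],[0,[-2.09,0.58,0],2.36],[0,[-2.09,0.58,0],2.36],[0,[-2.09,0.58,0],2.36]]}}

```text
time: 10.95
eef_pos: [0.54, -0.0365, 0.2433]
tcp_rot: [[-0.998, -0.069, -0.001], [-0.069, 0.998, -0.0], [0.001, -0.0, -1.0]]
ft_force: [0.0, -0.5, -1.3]
grip_width: 0.0127
finger_force: 62.9
```

```bash
python3 - <<'E'
from h import *
to([*cab(-24,-111),.112],np.pi+.069);to([*cab(36,-111),.112],np.pi+.069)
c=snap("wrist","w2")
for q in [(14.5,-111,.082),(40,-111,.07)]: print(proj(c,[*cab(*q[:2]),q[2]]))
E
```

```text
shift [-0.0021 -0.0014  0.1313] turn 0.0 n 3 psi -3.073 t 10.95 z [ 0.54   -0.0365  0.2433] q6 -0.28 F [ 0.  -0.5 -1.3]
shift [-0.0621 -0.0014  0.1312] turn 0.0 n 3 psi -3.073 t 10.95 z [ 0.54   -0.0365  0.2433] q6 -0.28 F [ 0.  -0.5 -1.3]
[321.36329642 271.09488424]
[321.45835583 291.44592039]
```

View pics/w2.png

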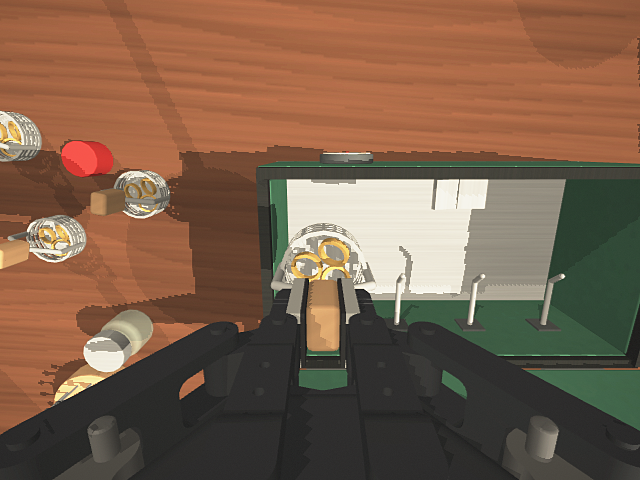

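The picture shows the basket held upright over the cabinet. The hook tips stand at about (400,277), (481,277) and (562,275). I'll check these against the predicted positions.

```bash
python3 - <<'E'
from h import *
c=load("pics/w2.npz")
for y in (-37,37,111):
    print(y,proj(c,[*cab(16,y),.082]),proj(c,[*cab(75,y),.0675]))
crop(c["image"],380,260,200,80,4,"pics/c5.png")
E
```

```text
-37 [401.72055196 272.60462988] [394.83741281 322.52932452]
37 [482.10862421 272.58045418] [468.18215935 322.51672695]
111 [562.53009426 272.55626844] [541.55470766 322.50412461]
```

View pics/c5.png

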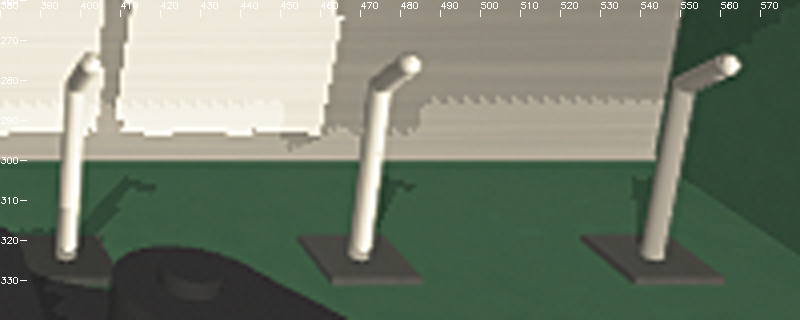

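Predicted and seen hook points agree to within about 2 mm. Now lower, slide in, and read the force.

Scaled: 0.131 m is 1.31, 0.1 m is 1.

Call:
{"op": "nudge_tcp", "data": {"motion": [[0,[-0.02,-0.01,0.5],0],[0,[-0.02,-0.01,1],0],[0,[-0.02,-0.01,1.31],0],[0,[-0.02,-0.01,1.31],0],[0,[-0.22,-0.01,1.31],0],[0,[-0.42,-0.01,1.31],0],[0,[-0.62,-0.01,1.31],0],[0,[-0.62,-0.01,1.31],0]]}}

```text
time: 11.8
eef_pos: [0.606, -0.0341, 0.115]
tcp_rot: [[-0.998, -0.068, 0.006], [-0.068, 0.998, -0.001], [-0.006, -0.002, -1.0]]
ft_force: [0.2, -0.5, -1.8]
grip_width: 0.013
finger_force: 62.8
```

```bash
python3 - <<'E'
from h import *
to([*cab(36,-111),.094],np.pi+.069)
E
```

```text
shift [0.0042 0.0006 0.021 ] turn -0.001 n 1 psi -3.073 t 11.8 z [ 0.606  -0.0341  0.115 ] q6 -0.26 F [ 0.2 -0.5 -1.8]
```

Scaled: 0.021 m is 0.21, 0.018 m is 0.18.

Call:
{"op": "nudge_tcp", "data": {"motion": [[0,[0.02,0,0.1],0],[0,[0.02,0,0.18],0],[0,[0.02,0,0.21],0],[0,[0.02,0,0.21],0]]}}

```text
time: 12.2
eef_pos: [0.6015, -0.0327, 0.0938]
tcp_rot: [[-0.998, -0.069, 0.005], [-0.069, 0.998, 0.0], [-0.005, 0.0, -1.0]]
ft_force: [0.9, 2.9, 11.8]
grip_width: 0.0126
finger_force: 64.9
```

Scaled: -0.15 m is -1.5, -0.11 m is -1.1.

Call:
{"op": "nudge_tcp", "data": {"motion": [[0.032,[0,0,-0.03],0],[0.032,[0,0,-0.03],0],[0.032,[0,0,-0.2],0],[0.032,[0,0,-0.6],0],[0.032,[0,0,-1.1],0],[0.032,[0,0,-1.5],0]]}}

```text
time: 12.8
eef_pos: [0.5998, -0.0329, 0.2429]
tcp_rot: [[-0.998, -0.069, -0.001], [-0.069, 0.998, -0.0], [0.001, -0.0, -1.0]]
ft_force: [-0.1, -0.3, 0.1]
grip_width: 0.0324
finger_force: 0.0
```

```bash
python3 - <<'E'
from h import *
a=load("pics/top0.npz")["image"].astype(int);c=snap("top","t2");b=c["image"].astype(int)
for n,u,v in [("A",438,242),("B",400,262),("C",450,283)]: print(n,np.abs(a-b)[v-10:v+10,u-12:u+12].mean().round(1))
snap("wrist","w3");to([.530,-.2325,.245],3.0)
E
```

```text
A 42.3
B 13.0
C 12.5
shift [ 0.0865 -0.1936  0.0022] turn 0.211 n 5 psi -3.073 t 12.9 z [ 0.6029 -0.0334  0.2475] q6 -0.26 F [ 0.8 -0.1 -0.6]
```

View pics/w3.png

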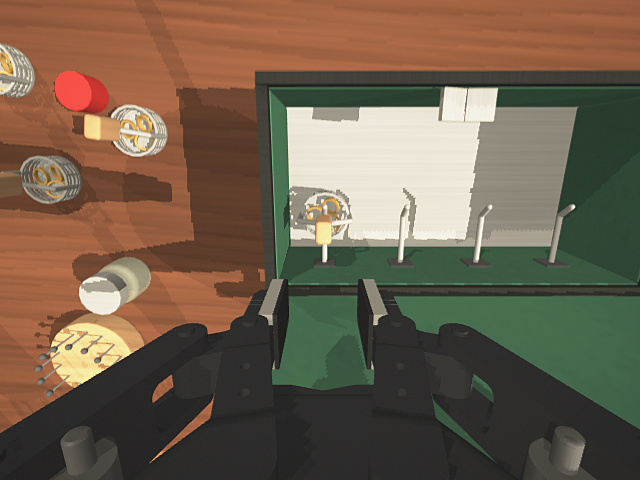

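Basket D hangs on hook 1, with its bail over the wire at (325,220). B is unmoved, so it goes next, to hook 2.

Scaled: -0.194 m is -1.94, 0.11 m is 1.1, 0.21 rad is 0.84.

Call:
{"op": "nudge_tcp", "data": {"motion": [[0.045,[0.87,-1.94,0],0.84],[0.045,[0.87,-1.94,0],0.84],[0.045,[0.87,-1.94,0],0.84],[0.045,[0.87,-1.94,0],0.84],[0.045,[0.87,-1.94,0],0.84],[0.045,[0.87,-1.94,0.5],0.84],[0.045,[0.87,-1.94,1],0.84],[0.045,[0.87,-1.94,1.1],0.84],[0.045,[0.87,-1.94,1.1],0.84]]}}

```text
time: 13.8
eef_pos: [0.5254, -0.2308, 0.1291]
tcp_rot: [[-0.99, 0.14, -0.005], [0.14, 0.99, 0.003], [0.006, 0.002, -1.0]]
ft_force: [0.8, -0.6, 1.0]
grip_width: 0.0451
finger_force: 0.0
```

```bash
python3 - <<'E'
from h import *
to([.530,-.2325,.075],3.0)
E
```

```text
shift [-0.0051 -0.0012  0.054 ] turn 0.001 n 2 psi 3.001 t 13.8 z [ 0.5254 -0.2308  0.1291] q6 -0.41 F [ 0.8 -0.6  1. ]
```

Call:
{"op": "nudge_tcp", "data": {"motion": [[0.045,[-0.03,-0.01,0.3],0],[0.045,[-0.03,-0.01,0.55],0],[0.045,[-0.03,-0.01,0.55],0],[0,[-0.03,-0.01,0.55],0],[0,[-0.03,-0.01,0.55],0],[0,[-0.03,-0.01,0.55],0],[0,[-0.03,-0.01,0.55],0]]}}

```text
time: 14.5
eef_pos: [0.5316, -0.2344, 0.0786]
tcp_rot: [[-0.99, 0.14, 0.004], [0.14, 0.99, -0.002], [-0.004, -0.001, -1.0]]
ft_force: [0.3, 0.6, 6.5]
grip_width: 0.0128
finger_force: 63.7
```

Call:
{"op": "nudge_tcp", "data": {"motion": [[0,[0,0,-0.5],0],[0,[0,0,-1],0],[0,[0,0,-1.5],0],[0,[0,0,-1.7],0]]}}

```text
time: 14.9
eef_pos: [0.5316, -0.2348, 0.2527]
tcp_rot: [[-0.99, 0.14, 0.007], [0.14, 0.99, -0.005], [-0.008, -0.004, -1.0]]
ft_force: [1.0, -1.6, -1.8]
grip_width: 0.0125
finger_force: 62.7
```

```bash
python3 - <<'E'
from h import *
to([*cab(-24,-37),.245],np.pi+.069)
E
```

```text
shift [0.0328 0.2688 0.0065] turn -0.21 n 6 psi 3.001 t 14.9 z [ 0.5316 -0.2348  0.2527] q6 -0.41 F [ 1.  -1.6 -1.8]
```

Scaled: 0.269 m is 2.69, 0.033 m is 0.33, -0.21 rad is -0.84.

Call:
{"op": "nudge_tcp", "data": {"motion": [[0,[0.33,2.69,0],-0.84],[0,[0.33,2.69,0],-0.84],[0,[0.33,2.69,0],-0.84],[0,[0.33,2.69,0],-0.84],[0,[0.33,2.69,0],-0.84],[0,[0.33,2.69,0],-0.84],[0,[0.33,2.69,0],-0.84],[0,[0.33,2.69,0],-0.84],[0,[0.33,2.69,0],-0.84]]}}

```text
time: 15.8
eef_pos: [0.5352, 0.0362, 0.2464]
tcp_rot: [[-0.998, -0.068, 0.0], [-0.068, 0.998, -0.001], [-0.0, -0.001, -1.0]]
ft_force: [0.0, -0.9, -0.9]
grip_width: 0.013
finger_force: 62.5
```

```bash
python3 - <<'E'
from h import *
to([*cab(-24,-37),.116],np.pi+.069);to([*cab(36,-37),.116],np.pi+.069)
E
```

```text
shift [-0.0017 -0.0003  0.1304] turn -0.001 n 3 psi -3.074 t 15.8 z [0.5352 0.0362 0.2464] q6 -0.15 F [ 0.  -0.9 -0.9]
shift [-0.0617 -0.0002  0.1304] turn -0.001 n 3 psi -3.074 t 15.8 z [0.5352 0.0362 0.2464] q6 -0.15 F [ 0.  -0.9 -0.9]
```

Scaled: 0.13 m is 1.3, 0.1 m is 1.

Call:
{"op": "nudge_tcp", "data": {"motion": [[0,[-0.01,0,0.5],0],[0,[-0.01,0,1],0],[0,[-0.01,0,1.3],0],[0,[-0.01,0,1.3],0],[0,[-0.2,0,1.3],0],[0,[-0.4,0,1.3],0],[0,[-0.6,0,1.3],0],[0,[-0.6,0,1.3],0]]}}

```text
time: 16.6
eef_pos: [0.5989, 0.04, 0.1187]
tcp_rot: [[-0.998, -0.068, 0.006], [-0.068, 0.998, -0.001], [-0.006, -0.001, -1.0]]
ft_force: [0.1, -0.0, -0.8]
grip_width: 0.0132
finger_force: 62.5
```

```bash
python3 - <<'E'
from h import *
to([*cab(37,-37),.097],np.pi+.069)
E
```

```text
shift [0.0012 0.0003 0.0217] turn -0.001 n 1 psi -3.074 t 16.6 z [0.5989 0.04   0.1187] q6 -0.13 F [ 0.1 -0.  -0.8]
```

Careful with the scale: shifts go in units of 100 mm and turns go in units of 0.25 rad. That gives: 0.022 m is 0.22, 0.018 m is 0.18.

Call:
{"op": "nudge_tcp", "data": {"motion": [[0,[0,0,0.1],0],[0,[0,0,0.18],0],[0,[0,0,0.22],0],[0,[0,0,0.22],0]]}}

```text
time: 17.0
eef_pos: [0.5977, 0.0412, 0.0977]
tcp_rot: [[-0.998, -0.069, 0.008], [-0.069, 0.998, 0.0], [-0.008, -0.001, -1.0]]
ft_force: [2.7, 0.9, 12.5]
grip_width: 0.0128
finger_force: 64.6
```

Call:
{"op": "nudge_tcp", "data": {"motion": [[0.032,[0,0,-0.03],0],[0.032,[0,0,-0.03],0],[0.032,[0,0,-0.2],0],[0.032,[0,0,-0.6],0],[0.032,[0,0,-1.1],0],[0.032,[0,0,-1.5],0]]}}

```text
time: 17.6
eef_pos: [0.594, 0.0413, 0.2457]
tcp_rot: [[-0.998, -0.069, -0.001], [-0.069, 0.998, -0.0], [0.001, -0.0, -1.0]]
ft_force: [1.5, -0.3, 1.1]
grip_width: 0.0321
finger_force: 0.0
```

```bash
python3 - <<'E'
from h import *
snap("wrist","w4");snap("top","t3")
a=load("pics/top0.npz")["image"].astype(int);b=load("pics/t3.npz")["image"].astype(int);p=load("pics/t2.npz")["image"].astype(int)
for n,u,v in [("A",438,242),("C",450,283)]: print(n,np.abs(a-b)[v-10:v+10,u-12:u+12].mean().round(1),np.abs(p-b)[v-10:v+10,u-12:u+12].mean().round(1))
to([.481,-.365,.25],2.78)
im=np.hstack([b[220:310,375:475].astype(np.uint8),p[220:310,375:475].astype(np.uint8)])[:,:,::-1]
w=load("pics/w4.npz")["image"][40:330,240:600,::-1]
im=cv2.resize(im,(720,324));cv2.imwrite("pics/c6.png",np.vstack([im,cv2.resize(w,(720,270*1))]))
E
```

```text
A 43.6 1.5
C 14.1 1.7
shift [ 0.1438 -0.3971 -0.0005] turn 0.431 n 9 psi -3.072 t 17.7 z [0.597  0.0411 0.2502] q6 -0.13 F [0.2 0.2 0.9]
```

View pics/c6.png

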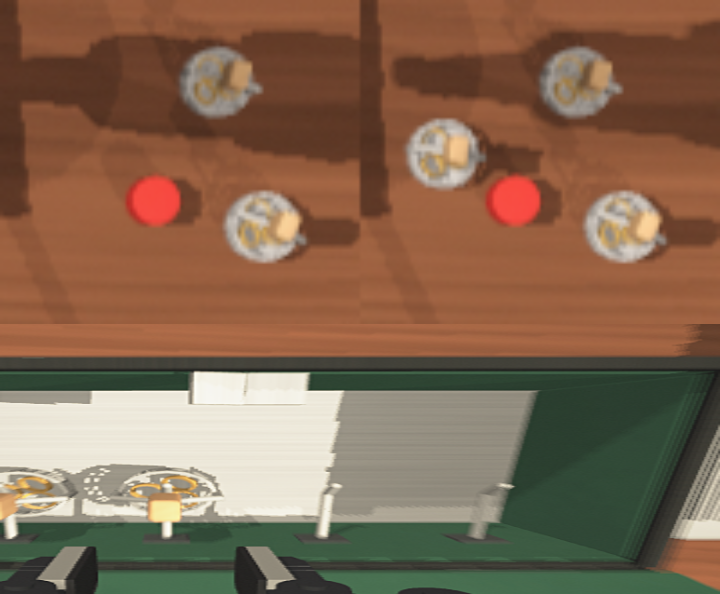

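B hangs on hook 2, and A and C are unmoved at (435,243) and (448,283). Next is C to hook 3.

Scaled: -0.397 m is -3.97, 0.144 m is 1.44, 0.43 rad is 1.72.

Call:
{"op": "nudge_tcp", "data": {"motion": [[0.045,[1.44,-3.97,0],1.72],[0.045,[1.44,-3.97,0],1.72],[0.045,[1.44,-3.97,0],1.72],[0.045,[1.44,-3.97,0],1.72],[0.045,[1.44,-3.97,0],1.72],[0.045,[1.44,-3.97,0],1.72],[0.045,[1.44,-3.97,0],1.72],[0.045,[1.44,-3.97,0],1.72],[0.045,[1.44,-3.97,0],1.72],[0.045,[1.44,-3.97,0.5],1.72],[0.045,[1.44,-3.97,1],1.72],[0.045,[1.44,-3.97,1.2],1.72],[0.045,[1.44,-3.97,1.2],1.72]]}}

```text
time: 19.0
eef_pos: [0.4754, -0.3618, 0.1188]
tcp_rot: [[-0.935, 0.354, -0.008], [0.353, 0.935, 0.008], [0.01, 0.004, -1.0]]
ft_force: [-0.5, 0.7, 0.9]
grip_width: 0.0452
finger_force: 0.0
```

```bash
python3 - <<'E'
from h import *
to([.481,-.365,.074],2.78)
E
```

```text
shift [-0.0069 -0.0012  0.0447] turn 0.0 n 1 psi 2.78 t 19.0 z [ 0.4754 -0.3618  0.1188] q6 -0.42 F [-0.5  0.7  0.9]
```

Scaled: 0.052 m is 0.52, 0.03 m is 0.3.

Call:
{"op": "nudge_tcp", "data": {"motion": [[0.045,[-0.02,0,0.3],0],[0.045,[-0.02,0,0.52],0],[0.045,[-0.02,0,0.52],0],[0,[-0.02,0,0.52],0],[0,[-0.02,0,0.52],0],[0,[-0.02,0,0.52],0],[0,[-0.02,0,0.52],0]]}}

```text
time: 19.7
eef_pos: [0.4816, -0.3663, 0.0744]
tcp_rot: [[-0.936, 0.353, 0.002], [0.353, 0.936, -0.003], [-0.003, -0.002, -1.0]]
ft_force: [-0.2, 0.4, 5.9]
grip_width: 0.013
finger_force: 63.4
```

Call:
{"op": "nudge_tcp", "data": {"motion": [[0,[0,0,-0.5],0],[0,[0,0,-1],0],[0,[0,0,-1.5],0],[0,[0,0,-1.7],0]]}}

```text
time: 20.1
eef_pos: [0.482, -0.3666, 0.2486]
tcp_rot: [[-0.936, 0.353, 0.006], [0.353, 0.936, -0.006], [-0.008, -0.004, -1.0]]
ft_force: [-0.2, -0.2, -1.5]
grip_width: 0.0132
finger_force: 62.5
```

```bash
python3 - <<'E'
from h import *
to([*cab(-24,37),.25],np.pi+.069)
E
```

```text
shift [ 0.1214  0.4633 -0.0039] turn -0.43 n 10 psi 2.781 t 20.1 z [ 0.482  -0.3666  0.2486] q6 -0.42 F [-0.2 -0.2 -1.5]
```

Scaled: 0.463 m is 4.63, 0.121 m is 1.21, -0.43 rad is -1.72.

Call:
{"op": "nudge_tcp", "data": {"motion": [[0,[1.21,4.63,0],-1.72],[0,[1.21,4.63,0],-1.72],[0,[1.21,4.63,0],-1.72],[0,[1.21,4.63,0],-1.72],[0,[1.21,4.63,0],-1.72],[0,[1.21,4.63,0],-1.72],[0,[1.21,4.63,0],-1.72],[0,[1.21,4.63,0],-1.72],[0,[1.21,4.63,0],-1.72],[0,[1.21,4.63,0],-1.72],[0,[1.21,4.63,0],-1.72],[0,[1.21,4.63,0],-1.72],[0,[1.21,4.63,0],-1.72]]}}

```text
time: 21.4
eef_pos: [0.5308, 0.1097, 0.2424]
tcp_rot: [[-0.998, -0.068, -0.0], [-0.068, 0.998, -0.0], [0.0, -0.0, -1.0]]
ft_force: [-1.0, -0.4, -0.8]
grip_width: 0.013
finger_force: 62.4
```

```bash
python3 - <<'E'
from h import *
to([*cab(-24,37),.112],np.pi+.069);to([*cab(36,37),.112],np.pi+.069)
E
```

```text
shift [-0.0011  0.      0.1304] turn -0.001 n 3 psi -3.073 t 21.4 z [0.5308 0.1097 0.2424] q6 -0.01 F [-1.  -0.4 -0.8]
shift [-6.110e-02  1.000e-04  1.304e-01] turn -0.001 n 3 psi -3.073 t 21.4 z [0.5308 0.1097 0.2424] q6 -0.01 F [-1.  -0.4 -0.8]
```

Scaled: 0.13 m is 1.3, 0.1 m is 1.

Call:
{"op": "nudge_tcp", "data": {"motion": [[0,[-0.01,0,0.5],0],[0,[-0.01,0,1],0],[0,[-0.01,0,1.3],0],[0,[-0.01,0,1.3],0],[0,[-0.2,0,1.3],0],[0,[-0.4,0,1.3],0],[0,[-0.6,0,1.3],0],[0,[-0.6,0,1.3],0]]}}

```text
time: 22.2
eef_pos: [0.5948, 0.1135, 0.1149]
tcp_rot: [[-0.998, -0.067, 0.006], [-0.067, 0.998, 0.0], [-0.006, -0.0, -1.0]]
ft_force: [-0.1, -0.6, -0.3]
grip_width: 0.0131
finger_force: 62.4
```

```bash
python3 - <<'E'
from h import *
to([*cab(37,37),.0935],np.pi+.069)
E
```

```text
shift [0.0021 0.0006 0.0213] turn -0.002 n 1 psi -3.074 t 22.2 z [0.5948 0.1135 0.1149] q6 -0.01 F [-0.1 -0.6 -0.3]
```

Call:
{"op": "nudge_tcp", "data": {"motion": [[0,[0.01,0,0.1],0],[0,[0.01,0,0.18],0],[0,[0.01,0,0.22],0],[0,[0.01,0,0.22],0]]}}

```text
time: 22.6
eef_pos: [0.5924, 0.1148, 0.0936]
tcp_rot: [[-0.998, -0.069, 0.008], [-0.069, 0.998, 0.001], [-0.008, 0.0, -1.0]]
ft_force: [2.6, 0.9, 11.6]
grip_width: 0.0126
finger_force: 64.4
```

Call:
{"op": "nudge_tcp", "data": {"motion": [[0.032,[0,0,-0.03],0],[0.032,[0,0,-0.03],0],[0.032,[0,0,-0.2],0],[0.032,[0,0,-0.6],0],[0.032,[0,0,-1.1],0],[0.032,[0,0,-1.5],0]]}}

```text
time: 23.2
eef_pos: [0.5887, 0.1145, 0.2417]
tcp_rot: [[-0.998, -0.069, -0.001], [-0.069, 0.998, -0.0], [0.001, -0.0, -1.0]]
ft_force: [1.5, 0.9, 0.1]
grip_width: 0.0318
finger_force: 0.0
```

```bash
python3 - <<'E'
from h import *
snap("wrist","w5");snap("top","t4")
b=load("pics/t4.npz")["image"].astype(int);p=load("pics/t3.npz")["image"].astype(int)
for n,u,v in [("A",438,242),("C",450,283)]: print(n,np.abs(p-b)[v-10:v+10,u-12:u+12].mean().round(1))
to([.5875,-.331,.25],2.90)
E
```

```text
A 0.9
C 51.2
shift [ 0.0352 -0.4444 -0.0039] turn 0.311 n 9 psi -3.072 t 23.3 z [0.5918 0.1148 0.2463] q6 -0.01 F [ 1.5 -0.4  0.1]
```

C released with the same force signature as before, and A is unmoved. A goes to hook 4.

Call:
{"op": "nudge_tcp", "data": {"motion": [[0.045,[0.35,-4.44,0],1.24],[0.045,[0.35,-4.44,0],1.24],[0.045,[0.35,-4.44,0],1.24],[0.045,[0.35,-4.44,0],1.24],[0.045,[0.35,-4.44,0],1.24],[0.045,[0.35,-4.44,0],1.24],[0.045,[0.35,-4.44,0],1.24],[0.045,[0.35,-4.44,0],1.24],[0.045,[0.35,-4.44,0],1.24],[0.045,[0.35,-4.44,0.5],1.24],[0.045,[0.35,-4.44,1],1.24],[0.045,[0.35,-4.44,1.2],1.24],[0.045,[0.35,-4.44,1.2],1.24]]}}

```text
time: 24.6
eef_pos: [0.5817, -0.3284, 0.114]
tcp_rot: [[-0.971, 0.239, -0.009], [0.239, 0.971, 0.007], [0.011, 0.004, -1.0]]
ft_force: [-0.1, -0.6, -0.7]
grip_width: 0.045
finger_force: 0.0
```

```bash
python3 - <<'E'
from h import *
to([.5875,-.331,.074],2.90)
E
```

```text
shift [-0.0067 -0.0013  0.0399] turn 0.0 n 1 psi 2.9 t 24.6 z [ 0.5817 -0.3284  0.114 ] q6 -0.39 F [-0.1 -0.6 -0.7]
```

Scaled: 0.047 m is 0.47, 0.03 m is 0.3.

Call:
{"op": "nudge_tcp", "data": {"motion": [[0.045,[-0.02,0,0.3],0],[0.045,[-0.02,0,0.47],0],[0.045,[-0.02,0,0.47],0],[0,[-0.02,0,0.47],0],[0,[-0.02,0,0.47],0],[0,[-0.02,0,0.47],0],[0,[-0.02,0,0.47],0]]}}

```text
time: 25.3
eef_pos: [0.5885, -0.3318, 0.0754]
tcp_rot: [[-0.971, 0.238, 0.003], [0.238, 0.971, -0.002], [-0.003, -0.001, -1.0]]
ft_force: [-0.9, -0.2, 5.8]
grip_width: 0.013
finger_force: 64.2
```

Call:
{"op": "nudge_tcp", "data": {"motion": [[0,[0,0,-0.5],0],[0,[0,0,-1],0],[0,[0,0,-1.5],0],[0,[0,0,-1.7],0]]}}

```text
time: 25.7
eef_pos: [0.5889, -0.3322, 0.25]
tcp_rot: [[-0.971, 0.238, 0.007], [0.238, 0.971, -0.005], [-0.008, -0.003, -1.0]]
ft_force: [0.1, -0.9, -1.0]
grip_width: 0.013
finger_force: 63.2
```

```bash
python3 - <<'E'
from h import *
to([*cab(-24,111),.25],np.pi+.069)
E
```

```text
shift [ 0.1833  0.4861 -0.0031] turn -0.31 n 11 psi 2.901 t 25.7 z [ 0.5889 -0.3322  0.25  ] q6 -0.39 F [ 0.1 -0.9 -1. ]
```

Call:
{"op": "nudge_tcp", "data": {"motion": [[0,[1.83,4.86,0],-1.24],[0,[1.83,4.86,0],-1.24],[0,[1.83,4.86,0],-1.24],[0,[1.83,4.86,0],-1.24],[0,[1.83,4.86,0],-1.24],[0,[1.83,4.86,0],-1.24],[0,[1.83,4.86,0],-1.24],[0,[1.83,4.86,0],-1.24],[0,[1.83,4.86,0],-1.24],[0,[1.83,4.86,0],-1.24],[0,[1.83,4.86,0],-1.24],[0,[1.83,4.86,0],-1.24],[0,[1.83,4.86,0],-1.24],[0,[1.83,4.86,0],-1.24]]}}

```text
time: 27.1
eef_pos: [0.5258, 0.1834, 0.2433]
tcp_rot: [[-0.998, -0.068, 0.0], [-0.068, 0.998, -0.0], [-0.0, -0.0, -1.0]]
ft_force: [0.4, 0.5, -1.1]
grip_width: 0.0131
finger_force: 63.2
```

```bash
python3 - <<'E'
from h import *
to([*cab(-24,111),.113],np.pi+.069);to([*cab(36,111),.113],np.pi+.069)
E
```

```text
shift [-0.0009  0.0002  0.1303] turn -0.001 n 3 psi -3.074 t 27.1 z [0.5258 0.1834 0.2433] q6 0.12 F [ 0.4  0.5 -1.1]
shift [-0.0609  0.0002  0.1303] turn -0.001 n 3 psi -3.074 t 27.1 z [0.5258 0.1834 0.2433] q6 0.12 F [ 0.4  0.5 -1.1]
```

Call:
{"op": "nudge_tcp", "data": {"motion": [[0,[-0.01,0,0.5],0],[0,[-0.01,0,1],0],[0,[-0.01,0,1.3],0],[0,[-0.01,0,1.3],0],[0,[-0.2,0,1.3],0],[0,[-0.4,0,1.3],0],[0,[-0.6,0,1.3],0],[0,[-0.6,0,1.3],0]]}}

```text
time: 27.9
eef_pos: [0.5897, 0.1877, 0.1158]
tcp_rot: [[-0.998, -0.067, 0.006], [-0.067, 0.998, 0.001], [-0.006, 0.0, -1.0]]
ft_force: [0.0, -0.1, -1.2]
grip_width: 0.0129
finger_force: 63.2
```

```bash
python3 - <<'E'
from h import *
to([*cab(37,111),.0945],np.pi+.069)
E
```

```text
shift [0.0022 0.0003 0.0213] turn -0.002 n 1 psi -3.075 t 27.9 z [0.5897 0.1877 0.1158] q6 0.11 F [ 0.  -0.1 -1.2]
```

Call:
{"op": "nudge_tcp", "data": {"motion": [[0,[0.01,0,0.1],0],[0,[0.01,0,0.18],0],[0,[0.01,0,0.22],0],[0,[0.01,0,0.22],0]]}}

```text
time: 28.3
eef_pos: [0.5879, 0.1889, 0.0946]
tcp_rot: [[-0.998, -0.069, 0.009], [-0.069, 0.998, 0.001], [-0.009, 0.001, -1.0]]
ft_force: [4.7, 0.7, 10.3]
grip_width: 0.013
finger_force: 64.8
```

Call:
{"op": "nudge_tcp", "data": {"motion": [[0.032,[0,0,-0.03],0],[0.032,[0,0,-0.03],0],[0.032,[0,0,-0.2],0],[0.032,[0,0,-0.6],0],[0.032,[0,0,-1.1],0],[0.032,[0,0,-1.6],0],[0.032,[0,0,-2],0],[0.032,[1,-0.5,-2],0],[0.032,[1,-1,-2],0],[0.032,[1,-1.1,-2],0],[0.032,[1,-1.1,-2],0]]}}

```text
time: 29.4
eef_pos: [0.4887, 0.0687, 0.2908]
tcp_rot: [[-0.998, -0.065, -0.003], [-0.065, 0.998, -0.001], [0.004, -0.001, -1.0]]
ft_force: [-0.1, 0.3, 0.7]
grip_width: 0.0316
finger_force: 0.0
```

```bash
python3 - <<'E'
from h import *
snap("wrist","w6");snap("top","t5");c=snap("scene","s5")
im=np.hstack([c["image"][100:340,250:490],load("pics/t5.npz")["image"][160:320,180:340].repeat(3,0)[:240*2:2].repeat(1,1)]) if 0 else load("pics/w6.npz")["image"]
cv2.imwrite("pics/c7.png",im[:,:,::-1])
to([*cab(-40,0),.42],1.64)
E
```

```text
shift [-0.0265 -0.0017 -0.1291] turn 1.57 n 11 psi -3.074 t 29.55 z [0.4918 0.0717 0.291 ] q6 -0.09 F [-0.1  0.7  0.1]
```

View pics/c7.png

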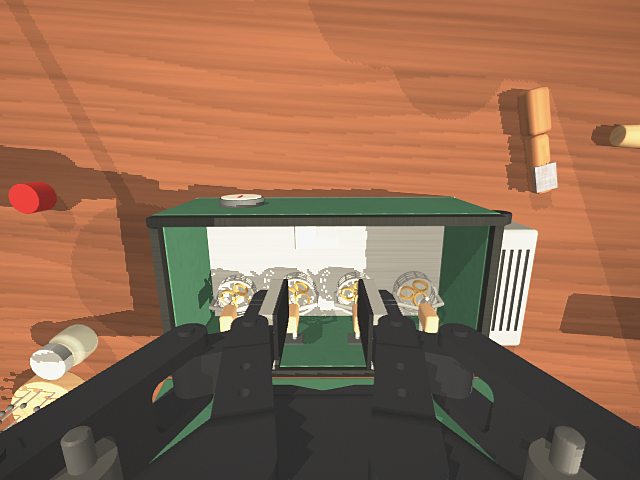

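All four baskets hang on their hooks. Now back to the bar.

Scaled: -0.12 m is -1.2, -0.1 m is -1, 1.57 rad is 6.28.

Call:
{"op": "nudge_tcp", "data": {"motion": [[0.035,[-0.2,0,-0.5],6.28],[0.035,[-0.27,0,-1],6.28],[0.035,[-0.27,0,-1.2],6.28],[0.035,[-0.27,0,-1.2],6.28],[0.035,[-0.27,0,-1.2],6.28],[0.035,[-0.27,0,-1.2],6.28],[0.035,[-0.27,0,-1.2],6.28],[0.035,[-0.27,0,-1.2],6.28],[0.035,[-0.27,0,-1.2],6.28],[0.035,[-0.27,0,-1.2],6.28],[0.035,[-0.27,0,-1.2],6.28],[0.035,[-0.27,0,-1.2],6.28]]}}

```text
time: 30.75
eef_pos: [0.5198, 0.0751, 0.4105]
tcp_rot: [[-0.072, 0.997, -0.001], [0.997, 0.072, 0.0], [0.0, -0.001, -1.0]]
ft_force: [0.7, -0.4, 0.3]
grip_width: 0.0347
finger_force: 0.0
```

```bash
python3 - <<'E'
from h import *
to([.692,.0842,.40],1.64);to([.692,.0842,.338],1.64)
E
```

```text
shift [-0.0033  0.1725  0.0103] turn 0.003 n 4 psi 1.643 t 30.75 z [0.5198 0.0751 0.4105] q6 1.49 F [ 0.7 -0.4  0.3]
shift [-0.0033  0.1725  0.0723] turn 0.003 n 4 psi 1.643 t 30.75 z [0.5198 0.0751 0.4105] q6 1.49 F [ 0.7 -0.4  0.3]
```

Call:
{"op": "nudge_tcp", "data": {"motion": [[0.035,[-0.03,0.5,0],0],[0.035,[-0.03,1,0],0],[0.035,[-0.03,1.5,0],0],[0.035,[-0.03,1.72,0],0],[0.035,[-0.03,1.72,0],0],[0.035,[-0.03,1.72,0.4],0],[0.035,[-0.03,1.72,0.72],0],[0.035,[-0.03,1.72,0.72],0],[0,[-0.03,1.72,0.72],0],[0,[-0.03,1.72,0.72],0],[0,[-0.03,1.72,0.72],0],[0,[-0.03,1.72,0.72],0]]}}

```text
time: 31.95
eef_pos: [0.6922, 0.0832, 0.343]
tcp_rot: [[-0.07, 0.997, 0.007], [0.998, 0.07, 0.001], [0.0, 0.007, -1.0]]
ft_force: [-0.9, 1.9, 6.1]
grip_width: 0.0101
finger_force: 59.4
```

```bash
python3 - <<'E'
from h import *
to([.692,.0842,.338],1.64)
R=r.state()["tcp_rot"];p0=None
for a in [1.8,1.65,1.5,1.35,1.2,1.05,.9,.75,.6,.45,.3,.15,.04,0]:
    p=np.array([*cab(85-214*np.cos(a),0),.13+.214*np.sin(a)])
    if p0 is None: p0=p
    print(a,(R.T@(p-p0)).round(3))
E
```

```text
shift [ 0.001  -0.0002  0.005 ] turn 0.001 n 1 psi 1.641 t 31.95 z [0.6922 0.0832 0.343 ] q6 1.5 F [-0.9  1.9  6.1]
1.8 [0. 0. 0.]
1.65 [ 0.    -0.032 -0.005]
1.5 [ 0.    -0.064 -0.005]
1.35 [ 0.    -0.095 -0.001]
1.2 [ 0.    -0.126  0.008]
1.05 [ 0.    -0.155  0.022]
0.9 [ 0.    -0.182  0.04 ]
0.75 [ 0.    -0.206  0.061]
0.6 [ 0.    -0.226  0.086]
0.45 [ 0.    -0.242  0.114]
0.3 [ 0.    -0.254  0.143]
0.15 [ 0.    -0.261  0.175]
0.04 [ 0.    -0.264  0.198]
0 [ 0.    -0.264  0.207]
```

Call:
{"op": "nudge_tcp", "data": {"motion": [[0,[0,-0.32,-0.05],0],[0,[0,-0.64,-0.05],0],[0,[0,-0.95,-0.01],0],[0,[0,-1.26,0.08],0],[0,[0,-1.55,0.22],0],[0,[0,-1.82,0.4],0],[0,[0,-2.06,0.61],0],[0,[0,-2.26,0.86],0],[0,[0,-2.42,1.14],0],[0,[0,-2.5,1.3],0],[0,[0,-2.54,1.43],0],[0,[0,-2.58,1.6],0],[0,[0,-2.61,1.75],0],[0,[0,-2.63,1.87],0],[0,[0,-2.64,1.98],0],[0,[0,-2.64,2.02],0],[0,[0,-2.64,2.02],0]]}}

```text
time: 33.65
eef_pos: [0.4328, 0.0647, 0.1401]
tcp_rot: [[-0.07, 0.997, 0.01], [0.998, 0.07, 0.001], [0.001, 0.01, -1.0]]
ft_force: [4.1, 3.1, 3.7]
grip_width: 0.0099
finger_force: 59.1
```

Call:
{"op": "nudge_tcp", "data": {"motion": [[0.03,[0,0,0],0],[0.03,[0,0,0],0],[0.03,[0,0,-0.4],0],[0.03,[0,0,-0.8],0],[0.03,[0,0,-1],0],[0.03,[0,0,-1],0]]}}

```text
time: 34.25
eef_pos: [0.4296, 0.064, 0.2406]
tcp_rot: [[-0.07, 0.998, 0.006], [0.998, 0.07, -0.001], [-0.001, 0.006, -1.0]]
ft_force: [0.6, 0.4, -0.3]
grip_width: 0.0299
finger_force: 0.0
```

```bash
python3 - <<'E'
from h import *
to([.526,.0722,.24],.069+np.pi+1.49);c=snap("top","t6");crop(c["image"],190,195,170,115,4,"pics/c8.png")
for z,p in [(.188,(42,0)),(.188,(-42,0)),]:print(p)
E
```

```text
shift [0.0015 0.0967 0.0011] turn -3.06 n 21 psi 1.641 t 34.25 z [0.4296 0.064  0.2406] q6 1.46 F [ 0.6  0.4 -0.3]
(42, 0)
(-42, 0)
```

Scaled: 0.06 m is 0.6, 0.04 m is 0.4, -3.06 rad is -12.24.

Call:
{"op": "nudge_tcp", "data": {"motion": [[0.035,[0,0.2,0],-12.24],[0.035,[0,0.4,0],-12.24],[0.035,[0.01,0.6,0],-12.24],[0.035,[0.01,0.8,0],-12.24],[0.035,[0.01,0.97,0],-12.24],[0.035,[0.01,0.97,0],-12.24],[0.035,[0.01,0.97,0],-12.24],[0.035,[0.01,0.97,0],-12.24],[0.035,[0.01,0.97,0],-12.24],[0.035,[0.01,0.97,0],-12.24],[0.035,[0.01,0.97,0],-12.24],[0.035,[0.01,0.97,0],-12.24],[0.035,[0.01,0.97,0],-12.24],[0.035,[0.01,0.97,0],-12.24],[0.035,[0.01,0.97,0],-12.24],[0.035,[0.01,0.97,0],-12.24],[0.035,[0.01,0.97,0],-12.24],[0.035,[0.01,0.97,0],-12.24],[0.035,[0.01,0.97,0],-12.24],[0.035,[0.01,0.97,0],-12.24]]}}

```text
time: 36.3
eef_pos: [0.5234, 0.0719, 0.2353]
tcp_rot: [[-0.066, -0.998, -0.003], [-0.998, 0.066, -0.0], [0.001, 0.003, -1.0]]
ft_force: [0.3, -0.0, -1.0]
grip_width: 0.0353
finger_force: 0.0
```

Call:
{"op": "nudge_tcp", "data": {"motion": [[0.035,[0,0,0],-0.6],[0.035,[0,0,0],-0.6]]}}

```text
time: 36.5
eef_pos: [0.5235, 0.0719, 0.2355]
tcp_rot: [[0.079, -0.997, -0.003], [-0.997, -0.079, -0.0], [0.0, 0.003, -1.0]]
ft_force: [-0.1, -0.8, 1.0]
grip_width: 0.0354
finger_force: 0.0
```

```bash
python3 - <<'E'
from h import *
to([.5265,.0722,.176],.069+np.pi+1.49);c=snap("wrist","w8");snap("top","t8")
E
```

```text
shift [-0.0001 -0.0032  0.0595] turn 0.09 n 2 psi -1.492 t 36.5 z [0.5235 0.0719 0.2355] q6 -1.66 F [-0.1 -0.8  1. ]
```

View pics/w8.png

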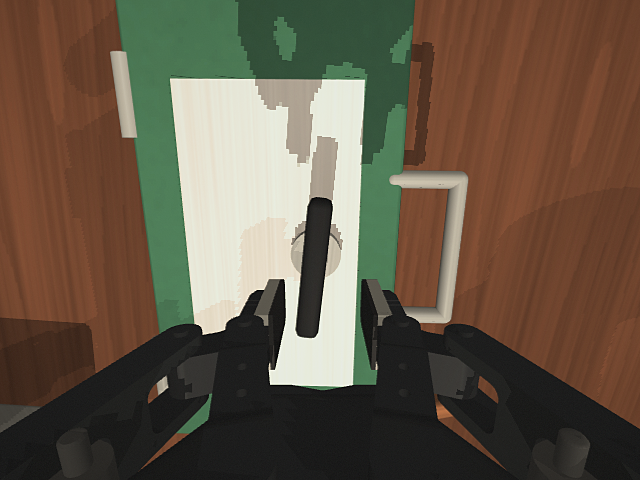

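The T-bar, from (320,200) to (307,335), is between the fingers and still open, and the hatch is down. Grip it and turn it home.

Call:
{"op": "nudge_tcp", "data": {"motion": [[0.035,[0,-0.02,0.3],0.36],[0.035,[0,-0.02,0.61],0.36],[0.035,[0,-0.02,0.61],0.36],[0,[0,-0.02,0.61],0.36],[0,[0,-0.02,0.61],0.36],[0,[0,-0.02,0.61],0.36],[0,[0,-0.02,0.61],0.36]]}}

```text
time: 37.3
eef_pos: [0.5286, 0.0721, 0.1774]
tcp_rot: [[-0.013, -1.0, 0.004], [-1.0, 0.013, -0.0], [-0.0, -0.004, -1.0]]
ft_force: [6.2, 1.0, -8.4]
grip_width: 0.0132
finger_force: 58.5
```

Call:
{"op": "nudge_tcp", "data": {"motion": [[0,[0,0,0],0.6],[0,[0,0,0],1.2],[0,[0,0,0],1.8],[0,[0,0,0.01],2.4],[0,[0,0,0.02],3],[0,[0,0,0.03],3.6],[0,[0,0,0.04],4.2],[0,[0,0,0.04],4.8],[0,[0,0,0.04],5.4],[0,[0,0,0.04],5.8],[0,[0,0,0.04],6.08],[0,[0,0,0.04],6.08],[0,[0,0,0.04],6.08]]}}

```text
time: 38.6
eef_pos: [0.5259, 0.0736, 0.1739]
tcp_rot: [[-0.999, -0.04, 0.0], [-0.04, 0.999, 0.002], [-0.0, 0.002, -1.0]]
ft_force: [-4.4, 4.6, -0.4]
grip_width: 0.013
finger_force: 58.6
```

```bash
python3 - <<'E'
from h import *
to([.5265,.0722,.172],.069+np.pi);print(r.state()["ft_torque"])
E
```

```text
shift [-0.0005 -0.0014  0.0019] turn -0.029 n 1 psi -3.102 t 38.6 z [0.5259 0.0736 0.1739] q6 -0.05 F [-4.4  4.6 -0.4]
[0.70775336 0.54909867 0.01897734]
```

Call:
{"op": "nudge_tcp", "data": {"motion": [[0,[0,0,0],0.24],[0,[0,0,0],0.24]]}}

```text
time: 38.8
eef_pos: [0.5259, 0.0737, 0.1739]
tcp_rot: [[-1.0, 0.019, -0.0], [0.019, 1.0, 0.002], [0.0, 0.002, -1.0]]
ft_force: [-3.2, 4.6, 0.4]
grip_width: 0.013
finger_force: 71.9
```

```bash
python3 -c "
from h import *
print(r.state()['ft_torque'])"
```

```text
[0.87952993 0.63183621 1.17822708]
```

Call:
{"op": "nudge_tcp", "data": {"motion": [[0.04,[0,0,0],0],[0.04,[0,0,0],0],[0.04,[0,0,-0.4],0],[0.04,[0,0,-0.8],0],[0.04,[0.5,0,-1],0],[0.04,[1,0,-1],0],[0.04,[1,-0.5,-1],0],[0.04,[1,-1,-1],0],[0.04,[1,-1.5,-1],0],[0.04,[1,-2,-1],0],[0.04,[1,-2.2,-1],0],[0.04,[1,-2.2,-1],0]]}}

```text
time: 40.0
eef_pos: [0.4222, -0.149, 0.2731]
tcp_rot: [[-1.0, 0.027, 0.002], [0.026, 1.0, -0.002], [-0.002, -0.002, -1.0]]
ft_force: [-0.5, 1.2, -0.6]
grip_width: 0.0402
finger_force: 0.0
```

```bash
python3 - <<'E'
from h import *
c=snap("top","t9");crop(c["image"],190,195,180,115,4,"pics/c9.png")
E
```

```text
(no output)
```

View pics/c9.png

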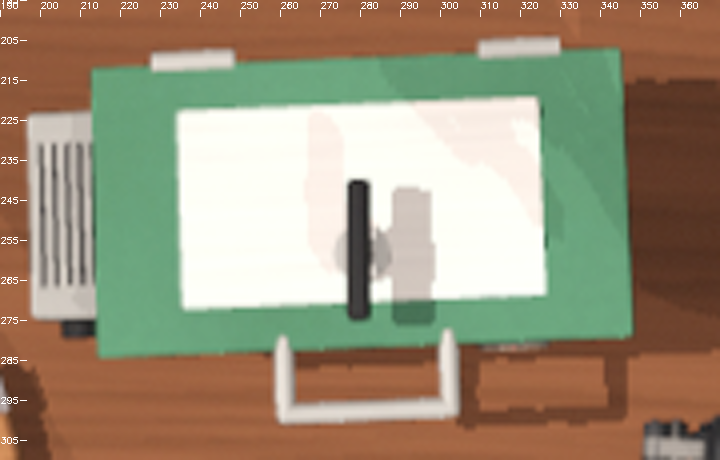

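The handle is at its home stop (the torque rose to 1.2 N m) and square to the hinge, from (279,240) to (279,274). The hatch outline matches the initial tight one. Handing in.

```bash
python3 -c "
from station import r
print(r.hand_in())"
```

```text
the job is handed in; nothing more can be done
None
```

The job is handed in at about 40 s: all four baskets hang one to a hook, and the hatch is shut with the T-handle turned to its home stop; I left the other things on the bench alone, and no verdict was returned.

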